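# Seat the light shield over a turbidity cell

## Task

On the turbidimeter, turn the sample cell where it stands in its well until the pointed lug on its collar faces the detector housing, without pulling the cell out. Then fit the grey light-shield cover over it so that it drops fully onto the two locating pins, press it down flat on the deck against the sprung seal, and finish while still holding it pressed down. Do not disturb the other things on the bench.

Things in the scene. Friction and masses are not known exactly. Their poses are not given: they have to be found in the camera images.
- turbidimeter: White bench instrument, fixed, 226 x 176 mm; flat deck 75 mm above the bench; sloping display panel at its front (from x = -65 mm to -117 mm). Origin on the bench straight under the axis of the sample well; x points to the detector housing, z up. The detector housing is a bar across the whole back of the deck, its face 68 mm from the well axis, 30 mm higher than the deck.
- well (a point): Centre of the mouth of the round sample well, on the deck surface (well 28 mm wide, 65 mm deep).
- detector (a point): Centre of the small round detector window in the front face of the detector housing, 68 mm from the well axis along the instrument's +x; a black index line on the deck points from it to the well.
- pin_left (a point): Tip of the left steel locating pin, 62 mm from the well axis along the instrument's +y; bullet-nosed, 10 mm thick, 18 mm tall above the deck (straight for 11 mm, then rounded to a 3 mm tip).
- pin_right (a point): Tip of the right locating pin, the same, 62 mm along the instrument's -y.
- seal (a joint): Black rubber ring round the well (63 to 75 mm across), sprung: 0 = up, its top 4 mm above the deck; 0.004 = pushed level with the deck. Needs about 5 N to start moving and 11 N to go level, so the cover's own weight does not push it down and it lifts the cover again when let go.
- sample_cell: Glass cell 25 mm across standing loose in the well, 60 g, free to turn. Black cap to grip: 29 mm across, 6.5 to 26 mm above the deck. Under it a black collar (30 mm) with one pointed lug, 1.5 to 6.5 mm above the deck. Origin at the middle of its underside, z up its axis, x towards the lug, which may start in any direction but the right one.
- cell_mark (a point): Tip of the pointed lug on the cell's collar, 25.5 mm from the cell's axis and 4 mm above the deck.
- cover: Grey light-shield cover, 80 x 152 mm, 250 g, upright on the bench. Origin mid-underside, long axis y. Flange 20 mm thick, dome 72 mm across to 40 mm; on it a grip ridge 16 mm thick (x), 64 long (y), 40 to 66 mm up. Underside: mid opening 60 mm wide, 34 deep; at 62 mm either side along y blind bores 20 deep, one round 12.5 mm, one slot 12.5 x 14.5. Fits either way round.
- cover_grip (a point): Middle of the cover's grip ridge, 62 mm above its underside.
- wash_bottle: White squeeze bottle with a red nozzle, 149 mm tall, a bystander.
- specimen_jar: White screw-top jar, 51 mm across, 65 mm tall, a bystander.
Mind the look-alikes: they are no part of the job. Leave any pink look-alike of the sample_cell alone.

How it is judged:
On the way:
1. the pointed lug of the cell faces the detector (within about 12 degrees) before the cover goes on (y of cell_mark in the frame of turbidimeter between -0.0053 and 0.0053 m and x of cell_mark in the frame of turbidimeter above 0.018 m and horizontal distance between cover and well above 0.1 m), for 0.2 s.
At the end, for the whole second after the job is handed in: Cell down in its well, lug tip within 6 mm of the instrument's centre line on the detector side; cover on both pins, central within 3.5 mm, square, level, underside within 1.5 mm of the deck; seal pressed 2.8 mm or more; gripper still on the cover (y of cell_mark in the frame of turbidimeter between -0.006 and 0.006 m and x of cell_mark in the frame of turbidimeter above 0.018 m and z of sample_cell in the frame of turbidimeter below 0.013 m and horizontal distance between cover and well below 0.0035 m and angle between the y axis of cover and the y axis of turbidimeter, either way round below 0.06 rad and angle between cover's own z axis and vertical below 0.04 rad and z of cover in the frame of turbidimeter below 0.0765 m and value of joint seal above 0.0028 m and contact force between the fingers and cover above 1 N); the arm keeps its last pose, push and grip.
It fails at once if the cell is pulled up out of its well by more than 20 mm (z of sample_cell in the frame of turbidimeter above 0.03 m).
It fails at once if a bystander is knocked or shoved more than 25 mm (distance of any of wash_bottle, specimen_jar from where it was at the start of the episode above 0.025 m).
It also fails if it takes over 61 s, if anything falls off the work surface, if the arm or the gripper's body presses on something with over 40 N, if the wrist force passes 120 N, or if a joint passes its speed limit or range.

## Robot

A 7-joint arm with a two-finger parallel gripper is mounted at the origin on the work surface; the furniture and walls round the work are solid. World frame = base frame: x ahead of the robot, y to its left, z up, the work surface at z = 0. Lengths are in m, angles in rad, forces in N, time in s.
With the tool pointing down it reaches from about 0.425 to 0.925 m from the base axis. Payload 6.8 kg.
Tool frame: the origin (TCP) lies at the very end of the fingers, on their centre line; the grasp point (between the pads) lies robot.grasp_offset behind it (robot.grasp_offset is the distance from the TCP to the grasp point, in m); z points along the fingers, y is the line along which they close (so a half turn about z gives the same grasp; the last joint's range is limited). The gripper opens to 85 mm and grips with 20 to 120 N. Pads are 22 mm wide; open, the fingers measure 114 mm over their backs; the gripper's body (76 mm by 85 mm) begins 54 mm behind the grasp point. The pads swing forward as they close: fully open they stand 13 mm farther back than shut.
Start: joints at [-1.455, 0.477, 0.022, 1.555, -0.011, 1.109, -0.083], TCP at [0.15, 0.658, 0.231] pointing down, gripper open.
Joint ranges: [-2.96, 2.96], [-0.34, 2.1], [-1.41, 1.46], [0.24, 2.44], [-1.37, 4.51], [0.17, 1.92], [-2.96, 2.96]. Speed limits (rad/s): [2.39, 2.39, 3.14, 3.14, 3.14, 3.14, 3.14].

## Interface

Orientations are given as a unit quaternion [w, x, y, z].
In Python, from rig import robot gives the robot as it stands. The module is installed in compiled form; this text tells all that it offers.
- The arm moves only by the shell command python3 -m jog 'ROWS' [OPENING] [FORCE]. ROWS is JSON, a list of rows, each a list of 6 numbers: the shift along the tool's x, y, z in m, then the turn, a rotation vector about the tool's x, y, z in rad. A call has 1 to 20 rows; each row shifts and turns the commanded pose from where the row before left it, along the tool's axes as they then stand; what a row does not reach is not made up. A row lasts 1/12 s, in which the tool goes at most 41.7 mm and 7.16 degrees, less where a joint would pass 70% of its speed; a pose out of reach is approached as far as the arm can. A call with a gripper value outside its range is refused whole. OPENING is the opening, from -1 (shut) to 1 (fully open), set as the call begins (- or left out, the last holds). The fingers move at their own pace and stop on an object; FORCE is the grip in N (left out, the last holds). Time passes only in rows, so rows that do not move let the fingers close. It gives the time, the measured TCP pose, the force, the opening and the grip force at its end, in the units of the state.
- robot.sense(): the state, without advancing time (a new reading comes with each control period).
- robot.camera(name): name is "side" or "top" or "wrist"; returns a dict with "color" (384x512x3 uint8, red, green, blue), "camera_matrix" (3x3 intrinsics, pixels), "pose" (4x4, takes a point from camera to world coordinates). Camera axes: x right, y up, looking along -z (the intrinsics and any distortion apply to the point x, -y, -z); pixel columns grow to the right and rows downward; lengths in m; the calibration is good to about 2 mm. A picture is of the moment at which its call begins. There is no depth.
- robot.finish_job(): hands the job in; it is judged then, once.
The state is a dict: "time": time; "joint_positions": joint angles; "joint_velocities": joint speeds; "joint_efforts": joint torques, N m; "tcp_pos": TCP position; "eef_rot": TCP orientation; "ft_force": force on the tool from outside, world axes, zero at the start; "torque": the same for the moment, N m; "width": finger opening in m; "grasp_force": force on a finger pad.
Only numpy, scipy, OpenCV 4.12 (cv2) and the standard library are available. Lean on these libraries where they do the work, as an engineer would, in place of code of your own. Each camera call takes 0.05 s, during which the arm holds its last target. There are 200 camera calls.

## Working session

There is one attempt and no reset: what is moved stays moved. The work goes in short steps, Python scripts to look and compute and a shell command to move; the robot and the scene stay as the last step left them, time stands still between calls to the robot, and variables do not carry over. Pictures are saved under pics/ and viewed, at most 10 in all, crops included, and the job is handed in when it is done.

```bash
mkdir -p pics; cat > h.py <<'E'
import numpy as np, cv2
from scipy.spatial.transform import Rotation as R
from rig import robot
def grab(n,f=None):
    c=robot.camera(n)
    if f: cv2.imwrite('pics/'+f,c['color'][:,:,::-1])
    return c
def ray(c,u,v):
    K=np.array(c['camera_matrix']);T=np.array(c['pose'])
    d=np.linalg.inv(K)@[u,v,1]; d=np.array([d[0],-d[1],-d[2]])
    return T[:3,3],T[:3,:3]@d
def onz(c,u,v,z):
    o,d=ray(c,u,v); return o+d*(z-o[2])/d[2]
def proj(c,p):
    K=np.array(c['camera_matrix']);T=np.array(c['pose'])
    q=T[:3,:3].T@(np.array(p)-T[:3,3]); q=K@[q[0],-q[1],-q[2]]; return q[:2]/q[2]
E
python3 - <<'E'
from h import *
a=[]
for n in('top','side','wrist'):
    c=grab(n); np.save(n,c,allow_pickle=True); a.append(c['color'][:,:,::-1]); print(n,np.round(c['pose'],3).tolist(),np.round(c['camera_matrix'],1).tolist(),[k for k in c])
cv2.imwrite('pics/top0.png',cv2.resize(a[0],(800,600),interpolation=cv2.INTER_CUBIC))
cv2.imwrite('pics/sw0.png',cv2.resize(np.hstack([a[1],a[2]]),(800,300),interpolation=cv2.INTER_AREA))
print({k:np.round(v,3).tolist() for k,v in robot.sense().items()},robot.grasp_offset)
E
```

```text
top [[-0.01, 0.988, -0.155, 0.41], [-1.0, -0.006, 0.026, -0.15], [0.025, 0.155, 0.988, 1.137], [0.0, 0.0, 0.0, 1.0]] [[480.4, 0.0, 256.3], [0.0, 480.4, 184.2], [0.0, 0.0, 1.0]] ['color', 'camera_matrix', 'pose']
side [[-1.0, 0.015, 0.002, 0.553], [-0.005, -0.418, 0.908, 0.783], [0.014, 0.908, 0.418, 0.527], [0.0, 0.0, 0.0, 1.0]] [[459.6, 0.0, 258.7], [0.0, 459.6, 183.9], [0.0, 0.0, 1.0]] ['color', 'camera_matrix', 'pose']
wrist [[0.221, -0.937, -0.269, 0.08], [0.975, 0.212, 0.063, 0.673], [-0.002, -0.277, 0.961, 0.374], [0.0, 0.0, 0.0, 1.0]] [[325.0, 0.0, 250.4], [0.0, 325.0, 187.8], [0.0, 0.0, 1.0]] ['color', 'camera_matrix', 'pose']
{'time': 0.15, 'joint_positions': [-1.455, 0.478, 0.022, 1.556, -0.011, 1.109, -0.083], 'joint_velocities': [0.001, -0.003, 0.001, -0.002, -0.0, 0.001, 0.0], 'joint_efforts': [0.003, -59.693, 1.61, -28.149, 0.013, 0.007, -0.0], 'tcp_pos': [0.15, 0.658, 0.231], 'eef_rot': [-0.0, 0.112, 0.994, -0.001], 'ft_force': [-0.959, -1.049, -1.051], 'torque': [0.015, -0.018, 0.002], 'grasp_force': 0.0, 'width': 0.085} 0.0187
```

View pics/top0.png

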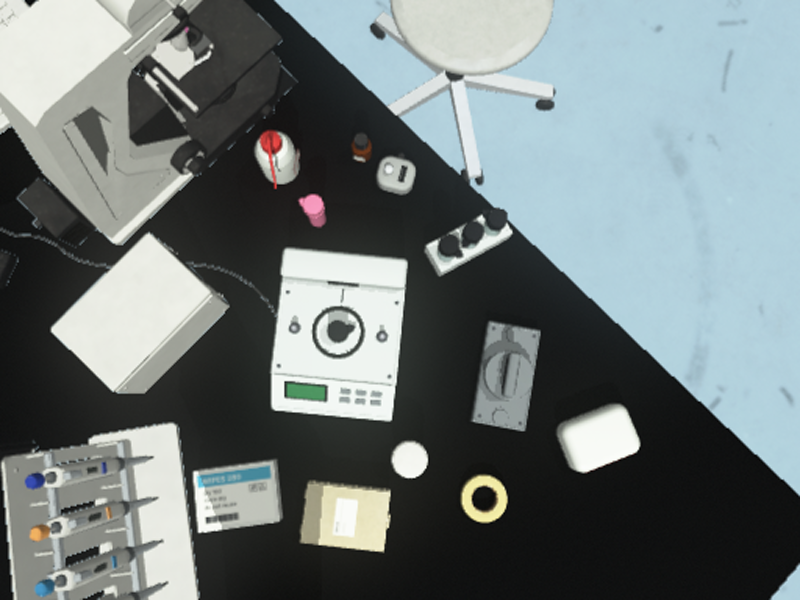

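View pics/sw0.png

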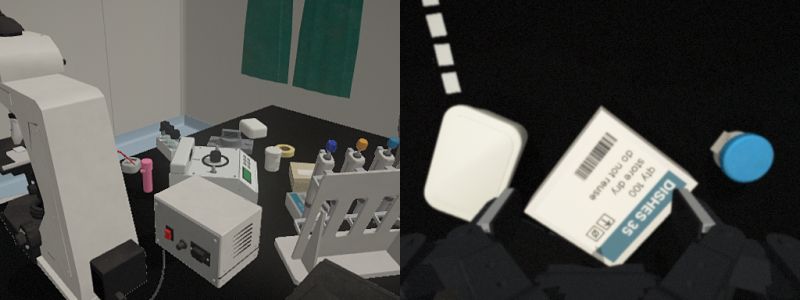

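```bash
python3 - <<'E'
from h import *
c=np.load('top.npy',allow_pickle=True).item()
im=c['color'][:,:,::-1]
cv2.imwrite('pics/crop1.png',cv2.resize(im[150:280,165:355],(760,520),interpolation=cv2.INTER_CUBIC))
s=1/1.5625
for n,u,v,z in[('pinL',294,326,.093),('pinR',382,335,.093),('well',340,331,.079),('lineTop',343,290,.075),('bottle',280,160,.07),('jar',410,459,.065),('cov',507,372,.066),('pink',313,208,.03)]:
    print(n,np.round(onz(c,u*s,v*s,z),4))
# cover flange outline: grey mask
g=im.astype(int);m=((g.max(2)-g.min(2)<25)&(g.mean(2)>70)&(g.mean(2)<170)).astype(np.uint8)*255
m[:, :295]=0;m[:,355:]=0;m[:195]=0;m[285:]=0
k,_=cv2.findContours(m,0,2);k=max(k,key=cv2.contourArea);r=cv2.minAreaRect(k);b=cv2.boxPoints(r)
P=np.array([onz(c,*q,.02) for q in b]);print(r,np.round(P,4),P.mean(0),np.linalg.norm(np.diff(P,axis=0),axis=1))
E
```

```text
pinL [ 0.5205 -0.029   0.093 ]
pinR [ 0.507  -0.1513  0.093 ]
well [ 0.5144 -0.0922  0.079 ]
lineTop [ 0.5736 -0.0961  0.075 ]
bottle [ 0.7685 -0.0029  0.07  ]
jar [ 0.3358 -0.1894  0.065 ]
cov [ 0.4553 -0.329   0.066 ]
pink [ 0.7064 -0.0483  0.03  ]
((323.851318359375, 240.3918914794922), (34.68818283081055, 65.92399597167969), 9.462322235107422) [[ 0.3848 -0.281   0.02  ]
 [ 0.5346 -0.3102  0.02  ]
 [ 0.5206 -0.3903  0.02  ]
 [ 0.3711 -0.3594  0.02  ]] [ 0.4527732  -0.33522123  0.02      ] [0.15261258 0.08130715 0.15264714]
```

View pics/crop1.png

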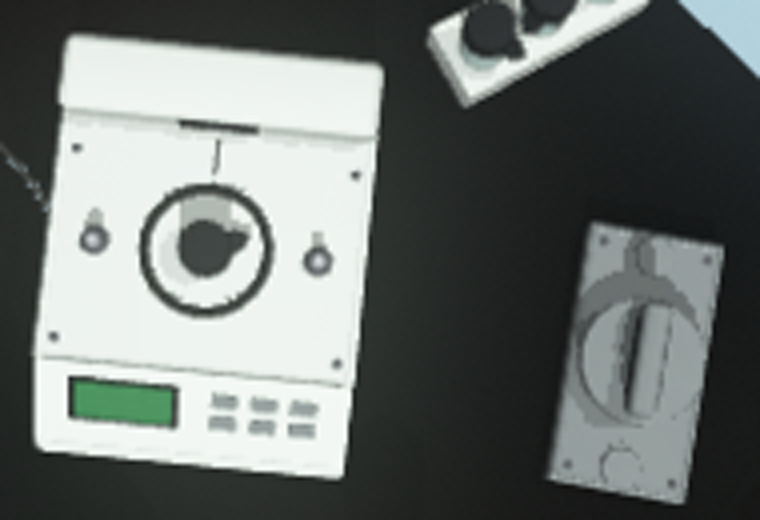

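```bash
python3 - <<'E'
from h import *
c=np.load('top.npy',allow_pickle=True).item();s_=np.load('side.npy',allow_pickle=True).item()
def tri(a,b):
    o1,d1=ray(c,a[0]/1.5625,a[1]/1.5625);o2,d2=ray(s_,b[0]*1.28,b[1]*1.28)
    t=np.linalg.lstsq(np.c_[d1,-d2],o2-o1,rcond=None)[0];p,q=o1+t[0]*d1,o2+t[1]*d2
    return np.round((p+q)/2,3),round(np.linalg.norm(p-q),4)
print('pip',tri((35,480),(330,145)),'pip2',tri((40,532),(362,144)))
print('box',tri((150,235),(158,183)),tri((228,300),(205,214)))
cw=onz(c,340/1.5625,331/1.5625,.079)
# lug from crop: cap top centre (205,245), lug tip (249,238); ring centre (207,250)
f=lambda u,v,z:onz(c,165+u/4,150+v/4,z)
ring=f(207,250,.079);tip=f(249,238,.079);print(ring,f(203,246,.101),tip)
print(robot.sense()['joint_positions'])
E
```

```text
pip (array([0.334, 0.233, 0.274]), np.float64(0.0035)) pip2 (array([0.278, 0.224, 0.273]), np.float64(0.0016))
box (array([0.639, 0.158, 0.15 ]), np.float64(0.0015)) (array([0.555, 0.079, 0.021]), np.float64(0.0259))
[ 0.51299958 -0.09029358  0.079     ] [ 0.51303324 -0.0893743   0.101     ] [ 0.519463   -0.11341213  0.079     ]
[-1.45510249  0.4776388   0.02235645  1.55619635 -0.01148339  1.10932759
 -0.08312117]
```

```bash
python3 -m jog '[[0,0,-0.03,0,0,0],[0,0,-0.03,0,0,0],[0,0,-0.03,0,0,0],[0,0,-0.03,0,0,0],[0,0,-0.03,0,0,0],[-0.034,-0.0136,0,0,0,0],[-0.034,-0.0136,0,0,0,0],[-0.034,-0.0136,0,0,0,0],[-0.034,-0.0136,0,0,0,0],[-0.034,-0.0136,0,0,0,0],[-0.034,-0.0136,0,0,0,0],[-0.034,-0.0136,0,0,0,0],[-0.034,-0.0136,0,0,0,0],[-0.034,-0.0136,0,0,0,0],[-0.034,-0.0136,0,0,0,0],[0,0,0,0,0,0]]'
python3 -c "
from h import *
print(np.round(robot.sense()['joint_positions'],3))"
```

```text
time: 1.48
tcp_pos: [0.4588, 0.4427, 0.3812]
eef_rot: [0.002, 0.118, 0.993, -0.002]
ft_force: [0.1, -0.9, -0.0]
width: 0.0854
grasp_force: 0.0
[-1.007  0.321  0.188  1.458 -0.055  1.369  0.517]
```

```bash
python3 -m jog '[[-0.0114,-0.037,0,0,0,0],[-0.0114,-0.037,0,0,0,0],[-0.0114,-0.037,0,0,0,0],[-0.0114,-0.037,0,0,0,0],[-0.0114,-0.037,0,0,0,0],[-0.0114,-0.037,0,0,0,0],[-0.0114,-0.037,0,0,0,0],[-0.0114,-0.037,0,0,0,0],[-0.0114,-0.037,0,0,0,0],[-0.0114,-0.037,0.01,0,0,0],[-0.0114,-0.037,0.02,0,0,0],[-0.0114,-0.037,0.02,0,0,0],[-0.0114,-0.037,0.02,0,0,0],[-0.0114,-0.037,0.02,0,0,0],[0,0,0.01,0,0,0],[0,0,0,0,0,0],[0,0,0,0,0,0],[0,0,0,0,0,0]]'
python3 - <<'E'
from h import *
print(np.round(robot.sense()['joint_positions'],3))
c=grab('wrist');np.save('w1',c,allow_pickle=True)
im=c['color'][:,:,::-1]
cv2.imwrite('pics/w1.png',cv2.resize(im,(800,600),interpolation=cv2.INTER_CUBIC))
for p in([.513,-.09,.079],[.5205,-.029,.093],[.507,-.1513,.093]):print(proj(c,p)*1.5625)
E
```

```text
time: 2.98
tcp_pos: [0.4918, -0.082, 0.2854]
eef_rot: [0.0, 0.111, 0.994, 0.0]
ft_force: [0.2, -0.7, -0.1]
width: 0.0857
grasp_force: 0.0
[-0.451  0.13   0.549  1.93  -0.077  1.1    1.478]
[387.36568064 283.53373285]
[476.79672403 280.29342389]
[298.65566504 299.36192307]
```

View pics/w1.png

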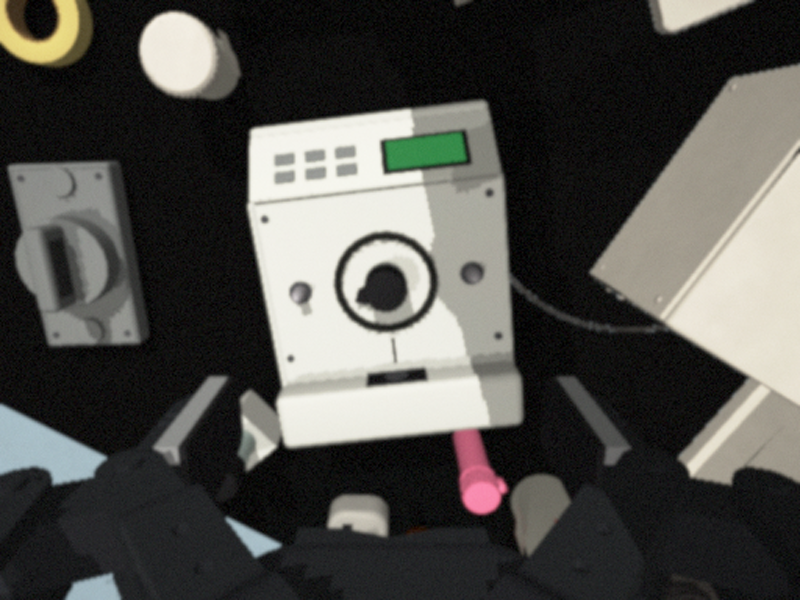

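```bash
python3 - <<'E'
from h import *
c=np.load('w1.npy',allow_pickle=True).item()
im=c['color'][:,:,::-1]; g=cv2.cvtColor(im,cv2.COLOR_BGR2GRAY)
s=1/1.5625
print(np.round(c['pose'],4)[:3,3])
print('pins',[np.round(onz(c,u*s,v*s,z),4) for u,v in((471,271),(301,291)) for z in(.093,)])
m=(g<75).astype(np.uint8)*255
m2=np.zeros_like(m);m2[140:215,205:290]=m[140:215,205:290]
k,_=cv2.findContours(m2,cv2.RETR_LIST,cv2.CHAIN_APPROX_NONE)
for q in k:
    if len(q)>20:
        e=cv2.fitEllipse(q);print(cv2.contourArea(q),e,np.round(onz(c,*e[0],.079),4))
        if cv2.contourArea(q)<900:
            p=q[:,0,:].astype(float);P=np.array([onz(c,*x,.079) for x in p]);w=onz(c,386*s,282*s,.079)
            i=np.argmax(np.linalg.norm((P-w)[:,:2],axis=1));d=P[i]-w;print('lug',p[i],P[i],np.linalg.norm(d),np.degrees(np.arctan2(d[1],d[0])))
# screws on deck
S=[onz(c,u*s,v*s,.075) for u,v in((264,219),(490,193),(499,336),(291,358))]
print(np.round(S,4),np.mean(S,0))
a=onz(c,393*s,339*s,.075);b=onz(c,396*s,361*s,.075);print('line',a,b)
E
```

```text
[ 0.4224 -0.067   0.4286]
pins [array([ 0.5132, -0.0317,  0.093 ]), array([ 0.5016, -0.1481,  0.093 ])]
616.5 ((245.270751953125, 184.3314208984375), (26.913301467895508, 30.633668899536133), 46.82757568359375) [ 0.5156 -0.0936  0.079 ]
lug [229. 192.] [ 0.52030078 -0.11344171  0.079     ] 0.02431984163329011 -69.25217374543193
2628.5 ((246.504150390625, 180.0169219970703), (56.55718994140625, 59.215179443359375), 89.1808853149414) [ 0.511  -0.0912  0.079 ]
3047.5 ((246.68490600585938, 180.0844268798828), (61.09170150756836, 63.58212661743164), 91.62610626220703) [ 0.5112 -0.091   0.079 ]
[[ 0.45   -0.1637  0.075 ]
 [ 0.4668 -0.0074  0.075 ]
 [ 0.5715 -0.0183  0.075 ]
 [ 0.5547 -0.1738  0.075 ]] [ 0.51074721 -0.09079246  0.075     ]
line [ 0.55659969 -0.09560219  0.075     ] [ 0.57438032 -0.09725407  0.075     ]
```

```bash
python3 -m jog '[[-0.0216,-0.0038,0,0,0,0],[0,0,0,0,0,0.12],[0,0,0,0,0,0.12],[0,0,0,0,0,0.12],[0,0,0,0,0,0.12],[0,0,0,0,0,0.12],[0,0,0,0,0,0.12],[0,0,0,0,0,0.12],[0,0,0,0,0,0.12],[0,0,0.03,0,0,0],[0,0,0.03,0,0,0],[0,0,0.03,0,0,0],[0,0,0.03,0,0,0],[0,0,0.02,0,0,0],[0,0,0,0,0,0],[0,0,0,0,0,0],[0,0,0,0,0,0]]' 0.15 25
python3 - <<'E'
from h import *
s=robot.sense();q=s['eef_rot'];print(np.round(s['joint_positions'],3))
M=R.from_quat([*q[1:],q[0]]).as_matrix();print(M.round(3),'tool delta',M.T@(np.array([.512,-.0905,.080])-s['tcp_pos']))
E
```

```text
time: 4.45
tcp_pos: [0.5129, -0.0917, 0.1464]
eef_rot: [0.001, 0.557, 0.83, 0.001]
ft_force: [0.4, -0.4, -0.8]
width: 0.0491
grasp_force: 0.0
[-0.442  0.378  0.621  2.036 -0.301  0.813  0.743]
[[-0.378  0.926  0.003]
 [ 0.926  0.378  0.   ]
 [-0.001  0.002 -1.   ]] tool delta [ 0.001474   -0.00059871  0.06642781]
```

```bash
python3 -m jog '[[0.0015,-0.0006,0.02,0,0,0],[0,0,0.02,0,0,0],[0,0,0.01,0,0,0],[0,0,0.01,0,0,0],[0,0,0.006,0,0,0],[0,0,0,0,0,0],[0,0,0,0,0,0]]' 
python3 -m jog '[[0,0,0,0,0,0],[0,0,0,0,0,0],[0,0,0,0,0,0],[0,0,0,0,0,0],[0,0,0,0,0,0],[0,0,0,0,0,0],[0,0,0,0,0,0],[0,0,0,0,0,0]]' -1 20
python3 - <<'E'
from h import *
c=grab('wrist');s=grab('side')
a=c['color'][:,:,::-1];b=s['color'][:,:,::-1];u,v=proj(s,[.512,-.09,.1]).astype(int)
b=cv2.resize(b[v-45:v+45,u-60:u+60],(512,384),interpolation=cv2.INTER_CUBIC)
cv2.imwrite('pics/g1.png',cv2.resize(np.hstack([a,b]),(800,300)))
E
```

```text
time: 5.03
tcp_pos: [0.5108, -0.0911, 0.0793]
eef_rot: [0.0, 0.558, 0.83, 0.0]
ft_force: [0.7, 0.6, 0.7]
width: 0.0489
grasp_force: 0.0
time: 5.7
tcp_pos: [0.5115, -0.091, 0.0796]
eef_rot: [0.001, 0.558, 0.83, 0.001]
ft_force: [1.4, 0.1, 5.7]
width: 0.0282
grasp_force: 20.2
```

View pics/g1.png

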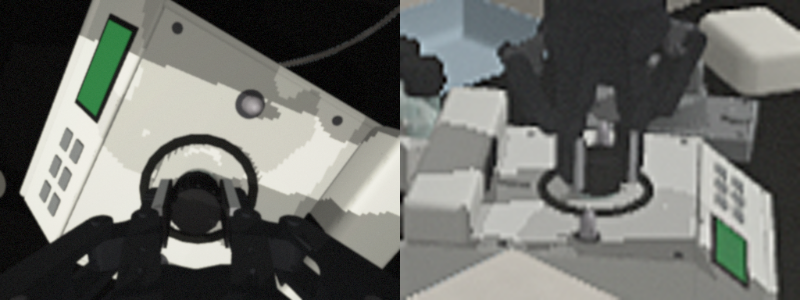

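```bash
python3 -m jog '[[0,0,-0.001,0,0,0],[0,0,0,0,0,-0.0964],[0,0,0,0,0,-0.096],[0,0,0,0,0,-0.096],[0,0,0,0,0,-0.096],[0,0,0,0,0,-0.096],[0,0,0,0,0,-0.096],[0,0,0,0,0,-0.096],[0,0,0,0,0,-0.096],[0,0,0,0,0,-0.096],[0,0,0,0,0,-0.096],[0,0,0,0,0,-0.096],[0,0,0,0,0,-0.096],[0,0,0,0,0,0],[0,0,0,0,0,0],[0,0,0.001,0,0,0],[0,0,0,0,0,0]]'
python3 -m jog '[[0,0,0,0,0,0],[0,0,0,0,0,0],[0,0,0,0,0,0],[0,0,0,0,0,0]]' 0.15
python3 -m jog '[[0,0,-0.01,0,0,0],[0,0,-0.02,0,0,0],[0,0,-0.02,0,0,0],[0,0,-0.02,0,0,0],[0,0,-0.02,0,0,0],[0,0,-0.03,0,0,0],[0,0,-0.03,0,0,0],[0,0,-0.03,0,0,0],[0.02,0,-0.03,0,0,0],[0,0,0,0,0,0],[0,0,0,0,0,0],[0,0,0,0,0,0]]'
python3 - <<'E'
from h import *
c=grab('wrist');np.save('w2',c,allow_pickle=True)
a=c['color'][:,:,::-1];u,v=proj(c,[.512,-.09,.08]).astype(int);print(u,v)
u0,v0=max(u-64,0),max(v-48,0);print(u0,v0)
cv2.imwrite('pics/w2.png',cv2.resize(a[v0:v0+96,u0:u0+128],(768,576),interpolation=cv2.INTER_CUBIC))
print(np.round(robot.sense()['joint_positions'],3))
E
```

```text
time: 7.22
tcp_pos: [0.511, -0.0912, 0.0795]
eef_rot: [0.001, 0.017, 1.0, -0.0]
ft_force: [0.4, 0.4, 7.7]
width: 0.0281
grasp_force: 20.4
time: 7.55
tcp_pos: [0.5097, -0.0908, 0.0784]
eef_rot: [-0.001, 0.016, 1.0, 0.0]
ft_force: [0.1, 0.2, 0.9]
width: 0.0493
grasp_force: 0.0
time: 8.55
tcp_pos: [0.49, -0.0902, 0.2887]
eef_rot: [-0.0, 0.016, 1.0, 0.0]
ft_force: [-0.5, -0.0, -0.2]
width: 0.0493
grasp_force: 0.0
251 180
187 132
[-0.217  0.125  0.303  1.915 -0.041  1.11   1.642]
```

View pics/w2.png

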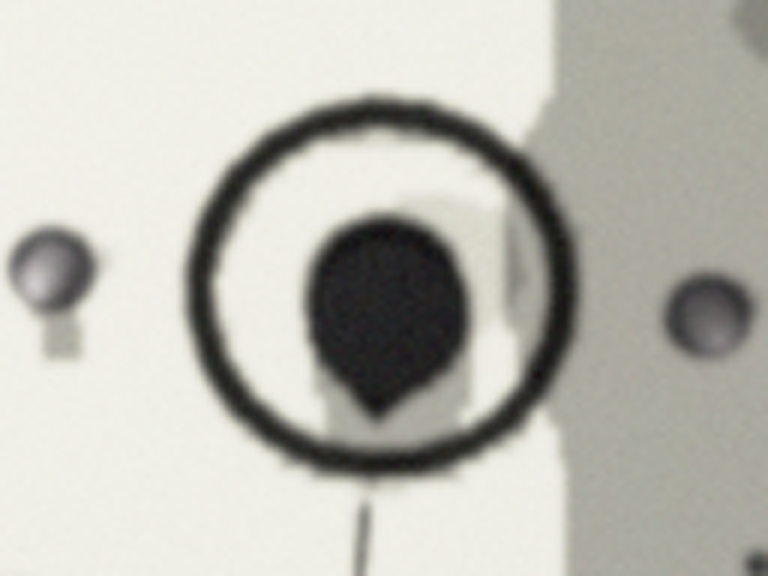

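```bash
python3 - <<'E'
from h import *
c=np.load('w2.npy',allow_pickle=True).item();f=lambda u,v,z:onz(c,187+u/6-.42,132+v/6-.42,z)
g=cv2.cvtColor(c['color'],cv2.COLOR_RGB2GRAY);m=np.zeros_like(g);m[140:215,210:292]=(g[140:215,210:292]<75)*255
k,_=cv2.findContours(m,cv2.RETR_LIST,cv2.CHAIN_APPROX_NONE)
for q in k:
    if len(q)>60 and cv2.contourArea(q)>900:e=cv2.fitEllipse(q);print(e[0],e[1],np.round(onz(c,*e[0],.079),4))
w=f(382,287,.079);t=f(378,420,.079);print('well',w,'tip',t,np.degrees(np.arctan2(*(t-w)[1::-1])))
a,b=f(50,268,.088),f(708,314,.088);d=b-a;print('pins',a,b,(a+b)/2,np.linalg.norm(d),np.degrees(np.arctan2(d[0],d[1])))
E
python3 -c "print()"
```

```text
(249.98585510253906, 179.7868194580078) (56.274417877197266, 58.25733947753906) [ 0.5111 -0.0916  0.079 ]
(250.36231994628906, 179.7814178466797) (60.48552703857422, 63.12992858886719) [ 0.5111 -0.0912  0.079 ]
well [ 0.51064305 -0.09129964  0.079     ] tip [ 0.53679788 -0.09286682  0.079     ] -3.429034546964296
pins [ 0.50289129 -0.15139935  0.088     ] [ 0.51523386 -0.03178275  0.088     ] [ 0.50906258 -0.09159105  0.088     ] 0.12025169542103993 5.891182945327833
```

```bash
python3 -m jog '[[0.0075,-0.0345,0,0,0,0],[0.0075,-0.0345,0,0,0,0],[0.0075,-0.0345,0,0,0,0],[0.0075,-0.0345,0,0,0,0],[0.0075,-0.0345,0,0,0,0],[0.0075,-0.0345,0,0,0,0],[0.0075,-0.0345,0,0,0,0],[0,0,0,0,0,0.08],[0,0,0,0,0,0.08],[0,0,0,0,0,0],[0,0,0,0,0,0],[0,0,0,0,0,0]]' 0.3 25
python3 - <<'E'
from h import *
c=grab('wrist','x.png');np.save('w3',c,allow_pickle=True)
im=c['color'][:,:,::-1];print(np.round(robot.sense()['joint_positions'],3))
u,v=proj(c,[.453,-.333,.04]).astype(int);print(u,v);u0,v0=max(u-110,0),max(v-82,0);print(u0,v0)
cv2.imwrite('pics/w3.png',cv2.resize(im[v0:v0+165,u0:u0+220],(770,577),interpolation=cv2.INTER_CUBIC))
E
```

```text
time: 9.6
tcp_pos: [0.4304, -0.3294, 0.288]
eef_rot: [-0.001, 0.094, 0.996, 0.0]
ft_force: [0.0, 0.1, 0.8]
width: 0.0555
grasp_force: 0.0
[ 0.105  0.216  0.514  1.832 -0.117  1.125  2.042]
251 173
141 91
```

View pics/w3.png

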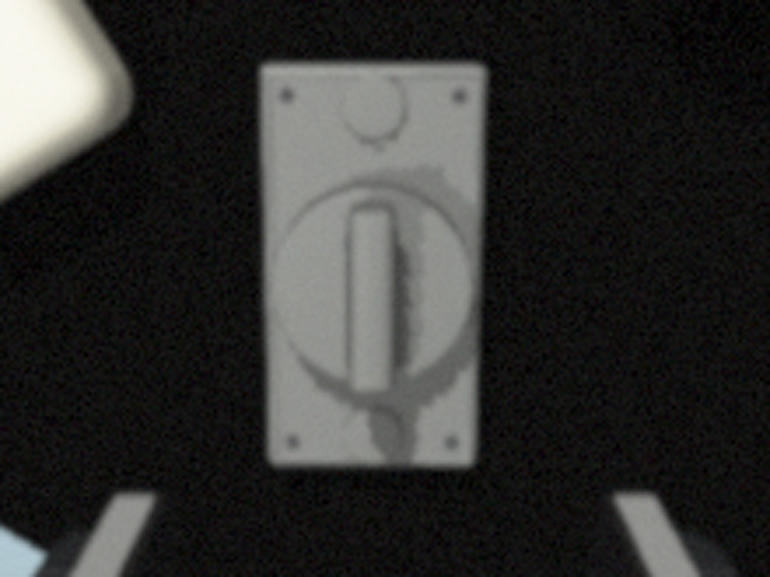

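```bash
python3 - <<'E'
from h import *
c=np.load('w3.npy',allow_pickle=True).item();f=lambda u,v,z:onz(c,141+u/3.5-.36,91+v/3.5-.36,z)
S=[f(*p,.02) for p in((287,95),(460,95),(451,441),(293,441))];m=np.mean(S,0);print(m)
d=(S[0]+S[1]-S[2]-S[3])/2;print('yang',np.degrees(np.arctan2(d[1],d[0])),np.linalg.norm(d))
r=[f(*p,.066) for p in((355,208),(389,208),(353,390),(390,390))];print('ridge',np.mean(r,0),np.degrees(np.arctan2(*((r[0]+r[1]-r[2]-r[3])[1::-1]))))
s=robot.sense();q=s['eef_rot'];M=R.from_quat([*q[1:],q[0]]).as_matrix();print(M.round(3))
t=(m+np.mean(r,0))/2;t[2]=.0425;print(t,'tool d',M.T@(t-s['tcp_pos']),'yaw of tool x',np.degrees(np.arctan2(M[1,0],M[0,0])))
E
```

```text
[ 0.45107429 -0.33807362  0.02      ]
yang 168.86969292240923 0.13078643469289064
ridge [ 0.4494509  -0.33763978  0.066     ] 168.94609362323075
[[-0.982  0.187 -0.001]
 [ 0.187  0.982  0.   ]
 [ 0.001  0.    -1.   ]]
[ 0.4502626 -0.3378567  0.0425   ] tool d [-0.02131362 -0.00463875  0.24567314] yaw of tool x 169.19998611318772
```

```bash
python3 -m jog '[[-0.0213,-0.0046,0.02,0,0,-0.005],[0,0,0.03,0,0,0],[0,0,0.03,0,0,0],[0,0,0.03,0,0,0],[0,0,0.03,0,0,0],[0,0,0.03,0,0,0],[0,0,0.025,0,0,0],[0,0,0.02,0,0,0],[0,0,0.015,0,0,0],[0,0,0.01,0,0,0],[0,0,0.005,0,0,0],[0,0,0,0,0,0],[0,0,0,0,0,0]]'
python3 -m jog '[[0,0,0,0,0,0],[0,0,0,0,0,0],[0,0,0,0,0,0],[0,0,0,0,0,0],[0,0,0,0,0,0],[0,0,0,0,0,0],[0,0,0,0,0,0],[0,0,0,0,0,0],[0,0,0,0,0,0],[0,0,0,0,0,0]]' -1 60
```

```text
time: 10.73
tcp_pos: [0.4508, -0.3388, 0.0443]
eef_rot: [0.0, 0.093, 0.996, -0.0]
ft_force: [0.9, -0.5, -0.3]
width: 0.0551
grasp_force: 0.0
time: 11.57
tcp_pos: [0.4509, -0.3388, 0.0446]
eef_rot: [0.001, 0.093, 0.996, -0.0]
ft_force: [-0.4, 1.1, 6.5]
width: 0.0151
grasp_force: 59.3
```

```bash
python3 -m jog '[[0,0,-0.01,0,0,0],[0,0,-0.02,0,0,0],[0,0,-0.03,0,0,0],[0,0,-0.03,0,0,0],[0,0,-0.03,0,0,0],[0,0,-0.03,0,0,0],[0,0,-0.02,0,0,0],[0,0,0,0,0,0],[-0.0013,0.0255,0,0,0,0],[-0.0013,0.0255,0,0,0,0],[-0.0013,0.0255,0,0,0,0],[-0.0013,0.0255,0,0,0,0],[-0.0013,0.0255,0,0,0,0],[-0.0013,0.0255,0,0,0,0],[-0.0013,0.0255,0,0,0,0],[-0.0013,0.0255,0,0,0,0],[-0.0013,0.0255,0,0,0,0],[-0.0013,0.0255,0,0,0,0],[0,0,0,0,0,0]]'
python3 -m jog '[[0,0,0,0,0,0.099],[0,0,0,0,0,0.099],[0,0,0,0,0,0.099],[0,0,0,0,0,0.099],[0,0,0,0,0,0.099],[0,0,0,0,0,0.099],[0,0,0,0,0,0.099],[0,0,0,0,0,0.099],[0,0,0,0,0,0.099],[0,0,0,0,0,0.099],[0,0,0,0,0,0.099],[0,0,0,0,0,0.099],[0,0,0,0,0,0.099],[0,0,0,0,0,0.099],[0,0,0,0,0,0.099],[0,0,0,0,0,0],[0,0,0,0,0,0],[0,0,0,0,0,0]]'
python3 - <<'E'
from h import *
c=grab('wrist');t=grab('top');s=grab('side');np.save('w4',c,allow_pickle=True);np.save('t4',t,allow_pickle=True);np.save('s4',s,allow_pickle=True)
a=c['color'][:,:,::-1]
u,v=proj(s,[.512,-.09,.13]).astype(int);print(u,v)
b=cv2.resize(s['color'][v-60:v+60,u-80:u+80,::-1],(512,384),interpolation=cv2.INTER_CUBIC)
cv2.imwrite('pics/p4.png',cv2.resize(np.hstack([a,b]),(800,300)))
st=robot.sense();q=st['eef_rot'];M=R.from_quat([*q[1:],q[0]]).as_matrix();print(M.round(4),np.round(st['joint_positions'],3),np.degrees(np.arctan2(M[1,0],M[0,0])),st['torque'])
E
```

```text
time: 13.15
tcp_pos: [0.5108, -0.0843, 0.2127]
eef_rot: [-0.001, 0.089, 0.996, 0.001]
ft_force: [-0.1, -0.2, -2.7]
width: 0.0148
grasp_force: 59.1
time: 14.65
tcp_pos: [0.5099, -0.0905, 0.2134]
eef_rot: [-0.0, 0.741, 0.672, -0.0]
ft_force: [-0.4, 0.1, -1.6]
width: 0.0147
grasp_force: 59.1
277 181
[[ 9.920e-02  9.951e-01 -2.000e-04]
 [ 9.951e-01 -9.920e-02  1.000e-04]
 [ 1.000e-04 -2.000e-04 -1.000e+00]] [-0.504  0.276  0.674  1.98  -0.21   0.955  0.174] 84.3058533148323 [-0.01990536  0.02211279  0.02619765]
```

View pics/p4.png

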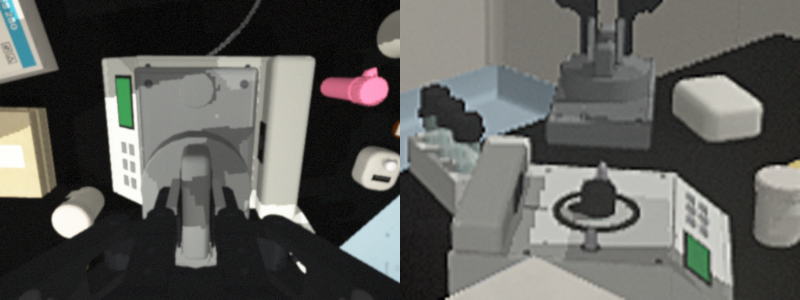

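```bash
python3 - <<'E'
from h import *
c=np.load('w4.npy',allow_pickle=True).item();g=cv2.cvtColor(c['color'],cv2.COLOR_RGB2GRAY)
st=robot.sense();q=st['eef_rot'];M=R.from_quat([*q[1:],q[0]]).as_matrix();P=[]
for u,v in((189,107),(316,107)):
    w=255.-g[v-6:v+7,u-6:u+7];w=np.clip(w-np.percentile(w,70),0,None);yy,xx=np.mgrid[v-6:v+7,u-6:u+7]
    a,b=(w*xx).sum()/w.sum(),(w*yy).sum()/w.sum();p=onz(c,a,b,st['tcp_pos'][2]-.0446+.02);P.append(p);print(a,b,M.T@(p-st['tcp_pos']))
d=P[1]-P[0];print(np.linalg.norm(d),np.degrees(np.arctan2(d[1],d[0])))
c3=np.load('w3.npy',allow_pickle=True).item();f=lambda u,v,z:onz(c3,141+u/3.5-.36,91+v/3.5-.36,z)
print(np.linalg.norm(f(287,95,.02)-f(460,95,.02)))
print('tool delta',M.T@(np.array([.5112,-.0913,.2134])-st['tcp_pos']))
E
```

```text
189.10854503464202 105.49711316397229 [ 0.06444243 -0.03181184  0.02461172]
313.02127659574467 108.74893617021277 [0.06302319 0.03020726 0.02459736]
0.06203533580582068 -7.005075506561729
0.061278410405859615
tool delta [-0.00066976  0.00101245  0.00028486]
```

```bash
python3 -m jog '[[0,0.001,0.02,0,0,0],[0,0,0.02,0,0,0],[0,0,0.02,0,0,0],[0,0,0.01,0,0,0],[0,0,0,0,0,0],[0,0,0,0,0,0]]'
python3 -m jog '[[0,0,0.004,0,0,0],[0,0,0.003,0,0,0],[0,0,0.003,0,0,0],[0,0,0,0,0,0],[0,0,0,0,0,0],[0,0,0,0,0,0]]'
python3 - <<'E'
from h import *
t=grab('side');u,v=proj(t,[.512,-.09,.12]).astype(int);print(u,v)
b=cv2.resize(t['color'][v-55:v+45,u-67:u+67,::-1],(780,582),interpolation=cv2.INTER_CUBIC);cv2.imwrite('pics/s5.png',b)
E
```

```text
time: 15.3
tcp_pos: [0.5113, -0.0908, 0.1439]
eef_rot: [-0.0, 0.742, 0.671, -0.0]
ft_force: [0.8, -0.8, -1.5]
width: 0.0149
grasp_force: 59.1
time: 15.8
tcp_pos: [0.5115, -0.0906, 0.134]
eef_rot: [0.0, 0.742, 0.671, 0.0]
ft_force: [0.2, 0.0, -2.3]
width: 0.0148
grasp_force: 59.1
277 186
```

View pics/s5.png

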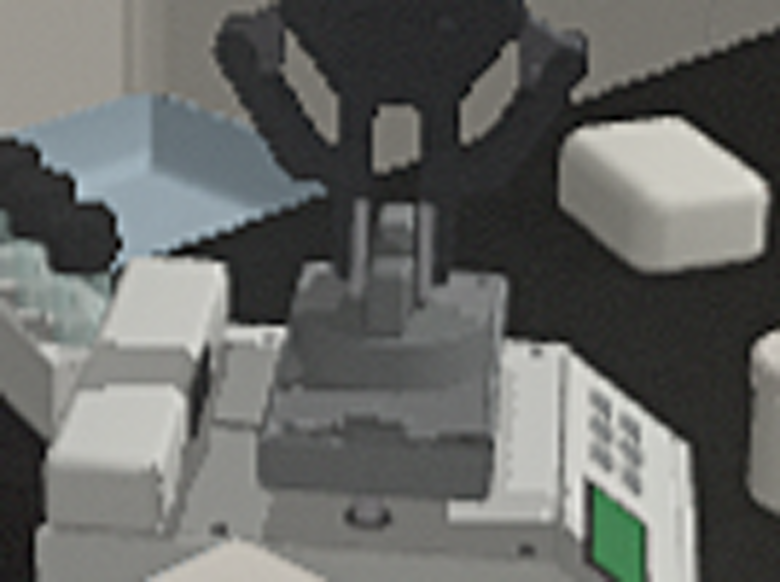

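```bash
python3 -m jog '[[0,0,0.002,0,0,0],[0,0,0.002,0,0,0],[0,0,0.002,0,0,0],[0,0,0.002,0,0,0],[0,0,0,0,0,0],[0,0,0,0,0,0],[0,0,0,0,0,0]]'
python3 -m jog '[[0,0,0.002,0,0,0],[0,0,0.001,0,0,0],[0,0,0.001,0,0,0],[0,0,0.001,0,0,0],[0,0,0,0,0,0],[0,0,0,0,0,0],[0,0,0,0,0,0]]'
```

```text
time: 16.43
tcp_pos: [0.512, -0.0903, 0.1258]
eef_rot: [0.0, 0.742, 0.671, 0.0]
ft_force: [4.1, 1.3, -3.9]
width: 0.0148
grasp_force: 58.9
time: 17.02
tcp_pos: [0.5122, -0.0904, 0.1215]
eef_rot: [0.0, 0.742, 0.671, 0.001]
ft_force: [2.5, 2.2, 5.3]
width: 0.0146
grasp_force: 60.3
```

```bash
python3 -m jog '[[0,0,0.001,0,0,0],[0,0,0.001,0,0,0],[0,0,0.001,0,0,0],[0,0,0,0,0,0],[0,0,0,0,0,0],[0,0,0,0,0,0],[0,0,0,0,0,0]]' - 80
```

```text
time: 17.6
tcp_pos: [0.5124, -0.0903, 0.1196]
eef_rot: [-0.0, 0.742, 0.671, 0.001]
ft_force: [-2.1, 4.3, 18.8]
width: 0.0139
grasp_force: 85.0
```

```bash
python3 -m jog '[[0,0,0.001,0,0,0],[0,0,0,0,0,0],[0,0,0,0,0,0],[0,0,0,0,0,0],[0,0,0,0,0,0],[0,0,0,0,0,0],[0,0,0,0,0,0],[0,0,0,0,0,0]]'
python3 - <<'E'
from h import *
t=grab('side');u,v=proj(t,[.512,-.09,.12]).astype(int)
b=cv2.resize(t['color'][v-55:v+45,u-67:u+67,::-1],(780,582),interpolation=cv2.INTER_CUBIC);cv2.imwrite('pics/s6.png',b)
E
```

```text
time: 18.27
tcp_pos: [0.5124, -0.0903, 0.1195]
eef_rot: [-0.0, 0.742, 0.671, 0.002]
ft_force: [-5.1, 4.9, 30.2]
width: 0.0144
grasp_force: 86.7
```

View pics/s6.png

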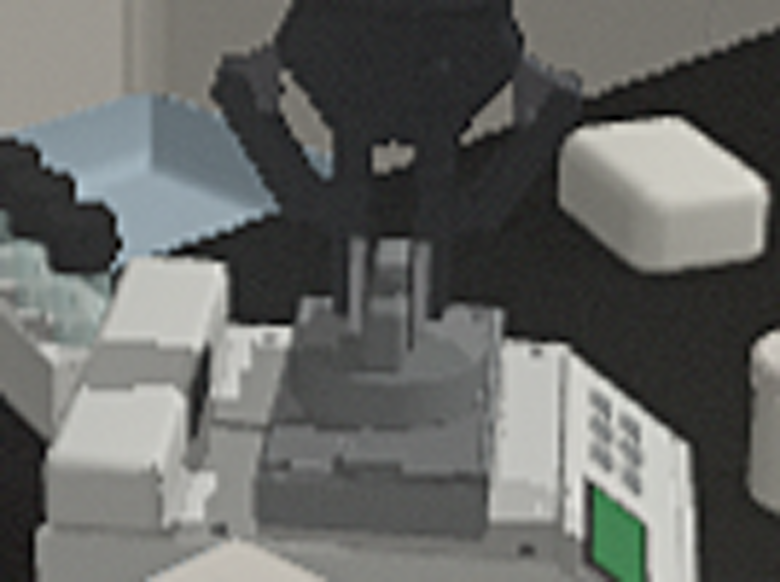

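The cover sits flat on the deck, with its bottom edge at about row 530. TCP height stays at 0.1195 m while the push rises to 30 N, so it has reached its stop. I'm handing in the job.

```bash
python3 -c "
from rig import robot
print(robot.finish_job())"
```

```text
the job is handed in; nothing more can be done
None
```

I turned the cell's lug to within about 3° of the detector and fitted the cover over both pins; it is held pressed flat on the deck with about 30 N, and the job was handed in at about 18 s (no verdict was shown).

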